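# Square an aluminium profile on the jig

## Task

A cut length of aluminium profile lies askew on the squaring jig. Without lifting it off the plate, slide it until its near end bears on the fixed round post while it is still well askew, then, keeping that end on the post, swing it about the post until it has pushed the spring stop back and lies in line, flat against both stop blocks, and let go. Go gently: never push it against the post or the blocks with more than 20 N, and leave everything else where it is.

Things in the scene. Friction and masses are not known exactly. Their poses are not given: they have to be found in the camera images.
- jig: The squaring jig, fixed to the bench: dark steel plate 240 (its x) by 360 (its y) by 10 mm thick, carrying a post, two stop blocks and a spring stop. Origin: centre of the plate's underside; z up. At its y = -157, x = 60 stands the grey spring housing, 44 (x) by 30 (y) by 30 mm high.
- seat (a point): Where the profile's centre belongs, 15 mm above the plate's top: jig x = 60, y = 0, z = 25 mm; axes as the jig's. Home, the profile lies along jig y, its near end on the post, its +x side (jig x = 75) against both blocks, its other end on the spring stop.
- post_mid (a point): Centre of the fixed round post, 15 mm above the plate's top face: jig x = 60, y = 110, z = 25 mm. Post: plain steel, 20 mm diameter, 34 mm high, upright.
- rail_mid (a point): Centre (half-way up) of the loose aluminium slotted profile: square bar 30 by 30 by 200 mm long, about 0.2 kg, lying on the jig plate on the blocks' -x side. Its long axis is its own y, z up; its +y end is the near one, by the post. It starts 24 to 41 degrees askew: turned clockwise from above against jig y, its far end toward jig -x.
- rail: The same profile; origin at the centre of its underside, axes as for rail_mid.
- spring_stop (a joint): How far the spring stop is pushed back, m: 0 free, 0.008 fully back, 0.003 with the profile home. The stop is an upright round steel nose 32 mm in diameter, top 26 mm above the plate, centred when free at jig x = 60, y = -113; it slides toward jig -y, taking about 2 N to start and 0.7 N more per mm.
- post: The post itself (origin at its foot, centre).
- block_a: Stop block on the post's side (jig y = +72), 25 (x) by 22 (y) by 24 mm high, its face toward -x at jig x = 75; origin at the centre of its underside.
- block_b: Stop block on the spring's side (jig y = -72), same size and same face line; origin at the centre of its underside.
- offcut: Bystander: 50 mm offcut of the same profile, on the jig plate's corner; origin under its centre.
- terminal: Bystander: grey terminal block 34 by 40 by 28 mm on the jig plate behind the post.
- screwdriver: Bystander: screwdriver on the bench to the robot's right.
- wrench: Bystander: wrench on the bench to the left.
- pliers: Bystander: pliers with orange handles on the bench to the right.
- contactor: Bystander: white and grey contactor, 75 by 45 by 80 mm, on the bench to the left.
- oil: Bystander: small white bottle, 50 mm diameter, 130 mm high, on the bench to the left.
Things that resemble listed ones, but are neither listed nor needed, are in the scene too. What is meant by the rail is not green, and is the larger of those in its own colour.

How it is judged:
By the outcome, as a careful person would: the job done as asked, in the order asked, and still so for the second after the job is handed in, with the robot touching nothing.
It also fails if it takes over 64 s, if anything falls off the work surface, if the arm or the gripper's body presses on something with over 40 N, if the wrist force passes 120 N, or if a joint passes its speed limit or range.

## Robot

A 7-joint arm with a two-finger parallel gripper is mounted at the origin on the work surface. World frame = base frame: x ahead of the robot, y to its left, z up, the work surface at z = 0. Lengths are in m, angles in rad, forces in N, time in s.
With the tool pointing down it reaches from about 0.425 to 0.875 m from the base axis. Payload 8.4 kg.
Tool frame: the origin (TCP) lies midway between the tips of the shut fingers; the grasp point (between the pads) lies 19 mm behind it; y points along the fingers, x is the direction in which the jaws open and shut, and the axes are right-handed (so a half turn about y gives the same grasp; the last joint's range is limited). The gripper opens to 87 mm and grips with 3 to 60 N. Pads are 19 mm wide; open, the fingers measure 117 mm over their backs; the gripper's body (75 mm by 190 mm) begins 51 mm behind the grasp point.
Start: joints at [-1.408, 0.333, 0.04, 1.465, -0.013, 1.343, -0.059], TCP at [0.168, 0.628, 0.223] pointing down, gripper open.
Joint ranges: [-2.58, 2.58], [-0.38, 2.09], [-1.3, 1.39], [0.25, 2.4], [-1.5, 4.64], [0.08, 2.09], [-2.65, 2.65]. Speed limits (rad/s): [2.22, 2.22, 2.79, 2.79, 3.14, 3.14, 3.14].

## Interface

Orientations are given as a rotation vector (axis times angle).
In Python, from station import observe, cams, job, outline_of gives the robot as it stands.
- The arm moves only by the shell command python3 -m inch 'ROWS'. ROWS is JSON, a list of rows, each an object of numbers: "dx", "dy", "dz": the shift along the world's x, y, z in mm; "ax", "ay", "az": the turn, a rotation vector about the world's x, y, z in rad; "gripper": the gripper's target within -1 to 1 (fully open at 1, half-way at 0, shut at -1). A call has 1 to 12 rows; each row is the pose to reach, as a shift and turn from the pose commanded when the call began; what a row does not reach only later rows make up. A row lasts 1/10 s, in which the tool goes at most 50 mm and 8.59 degrees, less where a joint would pass 70% of its speed; a pose out of reach is approached as far as the arm can. A call with a gripper value outside its range is refused whole. The fingers move at their own pace and stop on an object; the grip force is fixed at half the most. Time passes only in rows, so rows that repeat a pose let the fingers close. It gives the time, the measured TCP pose, the force and the opening at its end, in the units of the state.
- observe(): the state, without advancing time (a new reading comes with each control period).
- cams.capture(name): name is "side" or "top"; returns a dict with "img" (384x512x3 uint8, red, green, blue), "fovy" (degrees; the focal length in pixels is half the picture's height over the tangent of half this angle, whatever the lens; pixels are square), "cx", "cy" (the principal point, pixels), "world_from_camera" (4x4, takes a point from camera to world coordinates). Camera axes: x right, y down, z forward; pixel columns grow to the right and rows downward; lengths in m; the calibration is good to about 2 mm. A picture is of the moment at which its call begins. There is no depth.
- job.sign_off(): hands the job in, once; it reports no verdict.
Trained networks look in a picture, given as the dict that the camera call returned (one of the last four; its "shot" number tells which), for a name from the list of things; names that differ only in an ending like _2 or _b are one class to them, and where a whole thing is asked for, a point or a joint stands for the part that bears it (a point fixed in the world has none). Each returns a list of dicts, best first, with "p" (0 to 1); they miss things now and then, are a little off and sometimes report something else, mostly with a low value. They report only what shows in the picture. A call takes as long as a camera call. They do not tell look-alikes from the thing itself.
- outline_of(name, picture): "mask" (384x512 bool, what is visible of it) and "location" ([row, column] in pixels, amid what is visible of it).
The state is a dict: "t": time; "joint_positions": joint angles; "dq": joint speeds; "tau": joint torques, N m; "tool_pos": TCP position; "tool_rot": TCP orientation; "ft_force": force on the tool from outside, world axes, zero at the start; "ft_torque": the same for the moment, N m; "finger_gap": finger opening in m.
Only numpy, scipy, OpenCV 4.12 (cv2) and the standard library are available. Lean on these libraries where they do the work, as an engineer would, in place of code of your own. Each camera call takes 0.05 s, during which the arm holds its last target. There are 200 camera calls.

## Working session

There is one attempt and no reset: what is moved stays moved. The work goes in short steps, Python scripts to look and compute and a shell command to move; the robot and the scene stay as the last step left them, time stands still between calls to the robot, and variables do not carry over. Pictures are saved under pics/ and viewed, about 8 in all and at most 12, crops included, and the job is handed in when it is done.

```bash
mkdir -p pics; ls; cat > h.py <<'E'
import numpy as np, cv2
from station import observe, cams, job, outline_of
def K(p):
    f=p["img"].shape[0]/2/np.tan(np.radians(p["fovy"])/2); return f,p["cx"],p["cy"]
def ray(p,uv):
    f,cx,cy=K(p);T=np.array(p["world_from_camera"]);d=T[:3,:3]@np.array([(uv[0]-cx)/f,(uv[1]-cy)/f,1]);return T[:3,3],d
def at(p,uv,z):
    o,d=ray(p,uv);return (o+d*(z-o[2])/d[2])
def proj(p,X):
    f,cx,cy=K(p);T=np.array(p["world_from_camera"]);c=(np.atleast_2d(X)-T[:3,3])@T[:3,:3];return np.c_[c[:,0]/c[:,2]*f+cx,c[:,1]/c[:,2]*f+cy]
def save(n,img): cv2.imwrite("pics/"+n+".png",cv2.cvtColor(img,cv2.COLOR_RGB2BGR))
E
python3 - <<'E'
from h import *
s=observe();print({k:np.round(v,3).tolist() for k,v in s.items()})
a=cams.capture("top");b=cams.capture("side")
img=np.vstack([a["img"],b["img"]])
save("both",cv2.resize(img,(400*1,600)) if 0 else a["img"]); save("side0",b["img"])
for p,n in((a,"top"),(b,"side")):
    print(n,p["fovy"],np.round(p["world_from_camera"],3).tolist())
    for o in("jig","rail","post","block_a","spring_stop","offcut","terminal"):
        print(o,[(round(r["p"],2),np.round(r["location"]).tolist(),int(r["mask"].sum()),np.round(at(p,r["location"][::-1],0.03),3).tolist()) for r in outline_of(o,p)[:4]])
E
```

```text
pics
{'t': 0.0, 'joint_positions': [-1.408, 0.334, 0.04, 1.466, -0.013, 1.343, -0.058], 'dq': [0.0, 0.002, -0.002, 0.001, 0.003, -0.001, 0.002], 'tau': [0.0, -65.636, 1.335, -40.38, -0.06, 0.045, 0.0], 'tool_pos': [0.168, 0.627, 0.222], 'tool_rot': [-1.323, -1.013, 1.015], 'ft_force': [0.777, -0.224, 0.566], 'ft_torque': [0.007, 0.009, -0.018], 'finger_gap': 0.087}
top 49.98926730225818 [[0.013, -0.99, 0.139, 0.269], [-1.0, -0.014, -0.007, 0.051], [0.009, -0.139, -0.99, 1.342], [0.0, 0.0, 0.0, 1.0]]
jig [(0.62, [174.0, 282.0], 6852, [0.512, -0.046, 0.03]), (0.56, [182.0, 280.0], 637, [0.483, -0.039, 0.03])]
rail [(0.83, [274.0, 357.0], 301, [0.196, -0.281, 0.03]), (0.74, [181.0, 282.0], 687, [0.488, -0.044, 0.03]), (0.59, [260.0, 186.0], 587, [0.233, 0.255, 0.03])]
post [(0.59, [147.0, 249.0], 65, [0.598, 0.063, 0.03])]
block_a [(0.6, [142.0, 265.0], 61, [0.616, 0.01, 0.03]), (0.55, [153.0, 305.0], 75, [0.581, -0.12, 0.03])]
spring_stop [(0.59, [161.0, 313.0], 53, [0.554, -0.146, 0.03])]
offcut []
terminal [(0.48, [131.0, 242.0], 146, [0.651, 0.087, 0.03])]
side 52.883853178309025 [[0.898, -0.259, 0.357, -0.09], [-0.441, -0.522, 0.73, -1.028], [-0.002, -0.813, -0.583, 0.928], [0.0, 0.0, 0.0, 1.0]]
jig [(0.8, [217.0, 283.0], 3554, [0.503, -0.079, 0.03]), (0.64, [223.0, 303.0], 86, [0.548, -0.141, 0.03])]
rail [(0.95, [216.0, 275.0], 365, [0.476, -0.064, 0.03]), (0.93, [192.0, 186.0], 421, [0.231, 0.235, 0.03]), (0.77, [290.0, 227.0], 267, [0.179, -0.304, 0.03]), (0.15, [196.0, 292.0], 51, [0.599, 0.018, 0.03])]
post [(0.55, [191.0, 288.0], 38, [0.603, 0.058, 0.03])]
block_a [(0.55, [215.0, 308.0], 37, [0.589, -0.114, 0.03]), (0.19, [213.0, 274.0], 333, [0.483, -0.046, 0.03])]
spring_stop []
offcut []
terminal [(0.53, [195.0, 290.0], 46, [0.594, 0.026, 0.03])]
```

View pics/both.png

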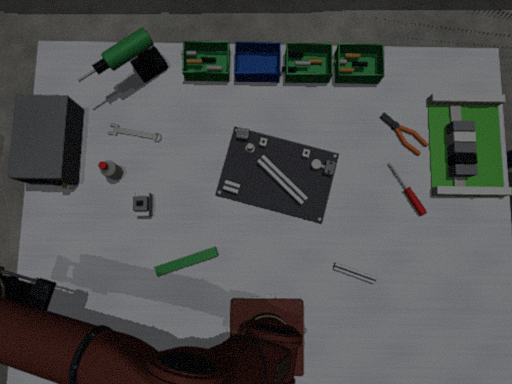

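View pics/side0.png

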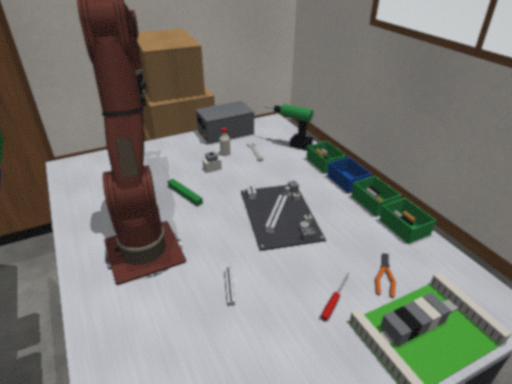

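```bash
cat >> h.py <<'E'
from scipy.optimize import least_squares
def JT(j,pts):  # jig (x,y,yaw) -> world, pts in mm
    P=np.atleast_2d(np.array(pts,float))/1000;c,s=np.cos(j[2]),np.sin(j[2])
    return np.c_[j[0]+c*P[:,0]-s*P[:,1],j[1]+s*P[:,0]+c*P[:,1],P[:,2]]
def box(cx,cy,lx,ly,z0,z1):
    return [(cx+a*lx/2,cy+b*ly/2,z) for z in(z0,z1) for a,b in((-1,-1),(1,-1),(1,1),(-1,1))]
def draw(img,p,P,k,off,col=(255,0,0)):
    q=(proj(p,P)-off)*k
    for z in range(0,len(q),4): cv2.polylines(img,[np.int32(np.round((q[z:z+4]+0.5*0)*8))],True,col,1,cv2.LINE_AA,3)
def railw(r): # rail pose x,y,yaw -> world corners
    return JT(r,box(0,0,30,200,10,40))
E
cat > crop.py <<'E'
from h import *
import sys
def crop(p,c0,r0,w,h,k): return cv2.resize(p["img"][r0:r0+h,c0:c0+w],None,fx=k,fy=k,interpolation=cv2.INTER_CUBIC)
E
python3 - <<'E'
from h import *
from crop import crop
a=cams.capture("top")
best=[r for r in outline_of("jig",a)][0]["mask"].astype(np.uint8)
# plate hull corners
cs=[]
c=max(cv2.findContours(best,cv2.RETR_EXTERNAL,cv2.CHAIN_APPROX_NONE)[0],key=cv2.contourArea)
print("rect",np.round(cv2.boxPoints(cv2.minAreaRect(c)),1).tolist())
feats={"post":[(60,110,44)],"block_a":[(87.5,72,34)],"spring_stop":[(60,-113,36)]}
pm={}
for o in("post","block_a","spring_stop"):
    pm[o]=[np.array(r["location"])[::-1] for r in outline_of(o,a)[:2]]
print(pm)
rect=cv2.boxPoints(cv2.minAreaRect(c))
def res(j):
    q=proj(a,JT(j,box(0,0,240,360,10,10)[:4]))
    return np.concatenate([(x-rect[np.argmin(np.linalg.norm(rect-x,axis=1))]) for x in q])
s=least_squares(res,[0.535,-0.035,-0.21]);print("jig",s.x,np.round(s.fun,1))
im=crop(a,205,115,145,115,5)
off=np.array([205,115])-0.5+0.1
j=s.x
draw(im,a,JT(j,box(0,0,240,360,0,10)),5,off)
for bx in(box(87.5,72,25,22,10,34),box(87.5,-72,25,22,10,34),box(60,110,20,20,10,44),box(60,-113,32,32,10,36)): draw(im,a,JT(j,bx),5,off,(255,255,0))
save("c1",im)
np.save("jig.npy",j)
E
```

```text
rect [[215.0, 194.5], [233.60000610351562, 124.9000015258789], [340.20001220703125, 153.3000030517578], [321.70001220703125, 223.0]]
{'post': [array([247.4, 147.6])], 'block_a': [array([304.7, 151.8])], 'spring_stop': []}
jig [ 0.51559627 -0.03143752 -0.25099634] [ 0.3  0.1 -1.  -0.2  0.9  0.5 -0.2 -0.3]
```

View pics/c1.png

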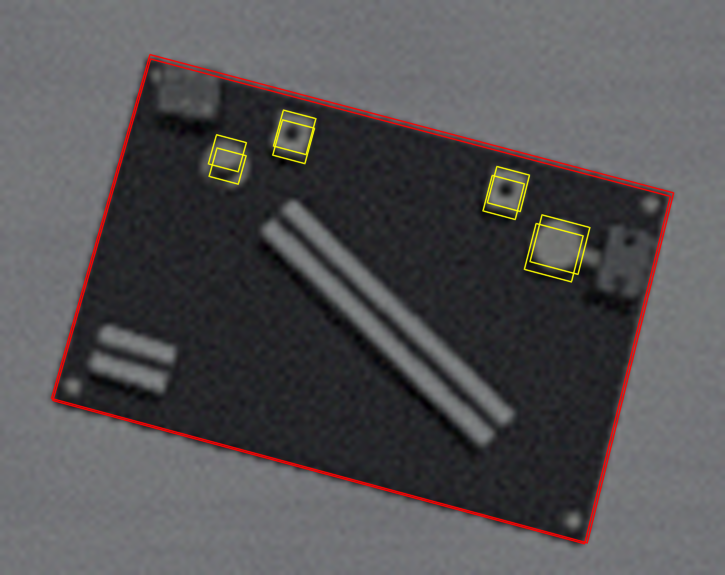

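The rail is the profile on the jig plate (top px 282,181). The other aluminium one at (354,273) is smaller, and the one at (186,261) is green. The short double bar at (232,187) is the offcut. The crop confirms this, so next I'll fit the poses.

```bash
cat > meas.py <<'E'
from h import *
from scipy.spatial.transform import Rotation as R
def render_fit(p,x0,thr=95):
    # match filled top face (z 40mm) to brightness via soft mask
    g=cv2.GaussianBlur(cv2.cvtColor(p["img"],cv2.COLOR_RGB2GRAY),(0,0),0.7).astype(float)
    q=proj(p,railw(x0)[4:]);lo=np.floor(q.min(0)-5).astype(int);hi=np.ceil(q.max(0)+5).astype(int)
    sub=g[lo[1]:hi[1],lo[0]:hi[0]];lo_v,hi_v=np.percentile(sub,20),np.percentile(sub,97)
    t=np.clip((sub-lo_v)/(hi_v-lo_v),0,1)
    def res(r):
        m=np.zeros((sub.shape[0]*8,sub.shape[1]*8),np.uint8)
        def f(c):
            qq=(proj(p,c)-lo+0.5)*8-0.5
            cv2.fillPoly(m,[np.int32(np.round(qq*16))],255,cv2.LINE_AA,4)
        f(JT(r,box(0,0,30,200,40,40)[:4]))
        m2=cv2.resize(m,(sub.shape[1],sub.shape[0]),interpolation=cv2.INTER_AREA).astype(float)/255
        f2=JT(r,box(0,0,6,200,40,40)[:4]);m[:]=0
        qq=(proj(p,f2)-lo+0.5)*8-0.5
        cv2.fillPoly(m,[np.int32(np.round(qq*16))],255,cv2.LINE_AA,4)
        m2-=0.5*cv2.resize(m,(sub.shape[1],sub.shape[0]),interpolation=cv2.INTER_AREA)/255.
        return (cv2.GaussianBlur(m2,(0,0),1.1)-t).ravel()
    from scipy.optimize import minimize
    s=minimize(lambda v:(res(np.array([v[0]/1e3,v[1]/1e3,v[2]/1e2]))**2).sum(),[x0[0]*1e3,x0[1]*1e3,x0[2]*1e2],method="Nelder-Mead",options=dict(initial_simplex=[[x0[0]*1e3+a,x0[1]*1e3+b,x0[2]*1e2+c] for a,b,c in((0,0,0),(5,0,0),(0,5,0),(0,0,5))]))
    return np.array([s.x[0]/1e3,s.x[1]/1e3,s.x[2]/1e2]),s.fun/t.size
def inj(j,r):
    c,s=np.cos(j[2]),np.sin(j[2]);d=np.array(r[:2])-j[:2]
    return np.r_[np.array([c*d[0]+s*d[1],-s*d[0]+c*d[1]])*1e3,np.degrees(r[2]-j[2])]
E
python3 - <<'E'
from meas import *
from crop import crop
a=cams.capture("top");j=np.load("jig.npy")
# refine jig with post/blocks bright blobs read off crop: post top disc, block tops, nose
px=lambda u,v:np.array([u,v])/5+[205-.4,115-.4]
obs=[px(228,160),px(295,135),px(507,189),px(557,247)]; mod=JT(j,[(60,110,44),(87.5,72,34),(87.5,-72,34),(60,-113,36)])
print("feature resid px",np.round(proj(a,mod)-obs,2).tolist())
n=at(a,px(276,214),.04);f=at(a,px(501,432),.04);d=n-f
x0=np.r_[((n+f)/2)[:2],np.arctan2(-d[0],d[1])]
print(x0,np.linalg.norm(d))
r,e=render_fit(a,x0);print("rail",r,e,"in jig",inj(j,x0),inj(j,r))
np.save("rail0.npy",r)
s=observe();M=R.from_rotvec(s["tool_rot"]).as_matrix();print(np.round(M,3).tolist())
im=crop(a,205,115,145,115,5);off=np.array([205,115])-.4
draw(im,a,railw(r),5,off);save("c2",im)
b=cams.capture("side")
im=crop(b,230,170,110,85,7);off=np.array([230,170])-.43
draw(im,b,railw(r),7,off)
draw(im,b,JT(j,box(0,0,240,360,0,10)),7,off,(0,255,0))
for bx in(box(87.5,72,25,22,10,34),box(87.5,-72,25,22,10,34),box(60,110,20,20,10,44),box(60,-113,32,32,10,36)): draw(im,b,JT(j,bx),7,off,(255,255,0))
save("s2",cv2.vconcat([im]))
E
```

```text
feature resid px [[-0.22, -1.45], [-0.16, -0.63], [0.2, -0.11], [0.49, -0.59]]
[ 0.49208518 -0.04446799 -0.76740265] 0.201268188082184
rail [ 0.49291217 -0.04377186 -0.76987271] 0.026660062654555054 in jig [-19.53801297 -18.46159713 -29.58790206] [-18.90983936 -17.58188331 -29.72942643]
[[0.259, -0.0, -0.966], [0.966, -0.0, 0.259], [-0.0, -1.0, 0.0]]
```

View pics/s2.png

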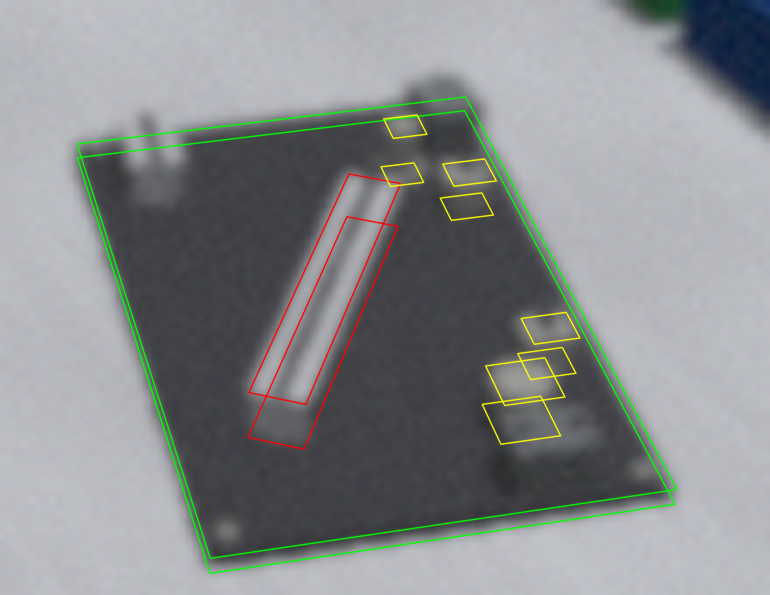

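```bash
T='x'; python3 -m inch '[{"dx":29,"dy":-37,"az":-0.13},{"dx":58,"dy":-74,"az":-0.26},{"dx":87,"dy":-111,"az":-0.39},{"dx":116,"dy":-148,"az":-0.52},{"dx":145,"dy":-185,"az":-0.65},{"dx":174,"dy":-222,"az":-0.78},{"dx":203,"dy":-259,"az":-0.91},{"dx":232,"dy":-297,"az":-1.04}]'
python3 -m inch '[{"dx":10,"dy":-42,"az":-0.12},{"dx":20,"dy":-84,"az":-0.24},{"dx":30,"dy":-126,"az":-0.36},{"dx":41,"dy":-168,"az":-0.48},{"dx":51,"dy":-210,"az":-0.6},{"dx":62,"dy":-252,"az":-0.72},{"dx":72,"dy":-294,"dz":-20,"az":-0.84},{"dx":82,"dy":-336,"dz":-40,"az":-0.96},{"dx":93,"dy":-374,"dz":-60,"az":-1.04},{"dx":93,"dy":-374,"dz":-60,"az":-1.04},{"dx":93,"dy":-374,"dz":-60,"az":-1.04}]'
python3 - <<'E'
from meas import *
s=observe();M=R.from_rotvec(s["tool_rot"]).as_matrix();print(s["tool_pos"],M.round(3).tolist(),s["joint_positions"])
r=np.load("rail0.npy");print("need mm",(r[:2]-s["tool_pos"][:2])*1e3,"turn",r[2]-np.arctan2(M[1,0],M[0,0]))
E
```

```text
[0.16822866 0.62783557 0.22255312] [[0.259, -0.0, -0.966], [0.966, -0.0, 0.259], [-0.0, -1.0, 0.0]] [-1.40819563  0.33321398  0.03987914  1.4653662  -0.01339661  1.34331107
 -0.05848164]
need mm [ 324.68351335 -671.60742965] turn -2.078877019258549invalid input
invalid input
```

```bash
python3 -m inch '[{"dx":29,"dy":-37,"dz":0,"ax":0,"ay":0,"az":-0.13,"gripper":1}]'; python3 -m inch --help
```

```text
t: 1.25
tool_pos: [0.1917, 0.594, 0.2216]
tool_rot: [-1.364, -0.92, 0.923]
ft_force: [0.6, -0.3, -0.1]
finger_gap: 0.087invalid input: not JSON, or not a number
```

```bash
python3 -m inch '[{"dx":29,"dy":-37,"dz":0,"az":-0.13,"gripper":1},{"dx":58,"dy":-74,"dz":0,"az":-0.26,"gripper":1},{"dx":87,"dy":-111,"dz":0,"az":-0.39,"gripper":1},{"dx":116,"dy":-148,"dz":0,"az":-0.52,"gripper":1},{"dx":145,"dy":-185,"dz":0,"az":-0.65,"gripper":1},{"dx":174,"dy":-222,"dz":0,"az":-0.78,"gripper":1},{"dx":203,"dy":-260,"dz":0,"az":-0.91,"gripper":1}]'
```

```text
invalid input
```

All keys seem to be needed.

```bash
python3 -m inch '[{"dx":29,"dy":-37,"dz":0,"ax":0,"ay":0,"az":-0.13,"gripper":1},{"dx":58,"dy":-74,"dz":0,"ax":0,"ay":0,"az":-0.26,"gripper":1},{"dx":87,"dy":-111,"dz":0,"ax":0,"ay":0,"az":-0.39,"gripper":1},{"dx":116,"dy":-148,"dz":0,"ax":0,"ay":0,"az":-0.52,"gripper":1},{"dx":145,"dy":-185,"dz":0,"ax":0,"ay":0,"az":-0.65,"gripper":1},{"dx":174,"dy":-222,"dz":0,"ax":0,"ay":0,"az":-0.78,"gripper":1},{"dx":203,"dy":-260,"dz":0,"ax":0,"ay":0,"az":-0.91,"gripper":1}]' && python3 -m inch '[{"dx":10,"dy":-42,"dz":0,"ax":0,"ay":0,"az":-0.12,"gripper":1},{"dx":20,"dy":-84,"dz":0,"ax":0,"ay":0,"az":-0.24,"gripper":1},{"dx":30,"dy":-126,"dz":0,"ax":0,"ay":0,"az":-0.36,"gripper":1},{"dx":41,"dy":-168,"dz":0,"ax":0,"ay":0,"az":-0.48,"gripper":1},{"dx":51,"dy":-210,"dz":0,"ax":0,"ay":0,"az":-0.6,"gripper":1},{"dx":62,"dy":-252,"dz":0,"ax":0,"ay":0,"az":-0.72,"gripper":1},{"dx":72,"dy":-294,"dz":-20,"ax":0,"ay":0,"az":-0.84,"gripper":1},{"dx":82,"dy":-336,"dz":-40,"ax":0,"ay":0,"az":-0.96,"gripper":1},{"dx":93,"dy":-374,"dz":-60,"ax":0,"ay":0,"az":-1.04,"gripper":1},{"dx":93,"dy":-374,"dz":-60,"ax":0,"ay":0,"az":-1.04,"gripper":1},{"dx":93,"dy":-374,"dz":-60,"ax":0,"ay":0,"az":-1.04,"gripper":1}]'
cat > st.py <<'E'
from meas import *
s=observe();M=R.from_rotvec(s["tool_rot"]).as_matrix();j=np.load("jig.npy");r=np.load("rail0.npy")
y=np.arctan2(M[1,0],M[0,0]);g=inj(j,[*s["tool_pos"][:2],y])
c,sn=np.cos(j[2]),np.sin(j[2]);F=s["ft_force"]
print("t",s["t"],"tcp",s["tool_pos"].round(4),"down",M[:,1].round(3),"jig x,y,deg",g.round(2),"Fjig",np.round([c*F[0]+sn*F[1],-sn*F[0]+c*F[1],F[2]],1),"T",s["ft_torque"].round(2),"gap",round(float(s["finger_gap"]),4))
E
python3 - <<'E'
from st import *
print(s["joint_positions"].round(2))
print("need mm",(r[:2]-s["tool_pos"][:2])*1e3,"turn",r[2]-np.arctan2(M[1,0],M[0,0]))
E
```

```text
t: 1.95
tool_pos: [0.4011, 0.3293, 0.2229]
tool_rot: [-1.56, -0.207, 0.207]
ft_force: [1.4, 0.4, 0.5]
finger_gap: 0.0872
t: 3.05
tool_pos: [0.493, -0.044, 0.1623]
tool_rot: [-1.486, 0.605, -0.604]
ft_force: [-0.3, 0.7, 0.2]
finger_gap: 0.0869
t 3.05 tcp [ 0.493  -0.044   0.1623] down [-0.001 -0.    -1.   ] jig x,y,deg [-18.76 -17.8  -29.9 ] Fjig [-0.5  0.6  0.2] T [-0.1   0.11  0.03] gap 0.0869
[-0.72  0.05  0.75  1.94 -0.04  1.16 -0.73]
need mm [-0.09036361  0.24522023] turn 0.003049088947269074
```

```bash
python3 -m inch '[{"dx":0,"dy":0,"dz":-40,"ax":0,"ay":0,"az":0,"gripper":1},{"dx":0,"dy":0,"dz":-80,"ax":0,"ay":0,"az":0,"gripper":1},{"dx":0,"dy":0,"dz":-115,"ax":0,"ay":0,"az":0,"gripper":1},{"dx":0,"dy":0,"dz":-130,"ax":0,"ay":0,"az":0,"gripper":1},{"dx":0,"dy":0,"dz":-140,"ax":0,"ay":0,"az":0,"gripper":1},{"dx":0,"dy":0,"dz":-145,"ax":0,"ay":0,"az":0,"gripper":1},{"dx":0,"dy":0,"dz":-148,"ax":0,"ay":0,"az":0,"gripper":1},{"dx":0,"dy":0,"dz":-148,"ax":0,"ay":0,"az":0,"gripper":1}]' && python3 -m inch '[{"dx":0,"dy":0,"dz":0,"ax":0,"ay":0,"az":0,"gripper":0.2},{"dx":0,"dy":0,"dz":0,"ax":0,"ay":0,"az":0,"gripper":0},{"dx":0,"dy":0,"dz":0,"ax":0,"ay":0,"az":0,"gripper":-0.1},{"dx":0,"dy":0,"dz":0,"ax":0,"ay":0,"az":0,"gripper":-0.1},{"dx":0,"dy":0,"dz":0,"ax":0,"ay":0,"az":0,"gripper":-0.1}]'; python3 - <<'E'
from st import *
E
```

```text
t: 3.85
tool_pos: [0.4938, -0.0428, 0.0151]
tool_rot: [-1.485, 0.602, -0.603]
ft_force: [0.5, -0.7, 0.5]
finger_gap: 0.0869
t: 4.35
tool_pos: [0.4933, -0.0431, 0.0146]
tool_rot: [-1.485, 0.603, -0.603]
ft_force: [-0.0, 0.4, -0.2]
finger_gap: 0.0548
t 4.35 tcp [ 0.4933 -0.0431  0.0146] down [ 0.  0. -1.] jig x,y,deg [-18.68 -16.87 -29.79] Fjig [-0.1  0.4 -0.2] T [-0.08  0.14 -0.02] gap 0.0548
```

Close until it grips.

```bash
python3 -m inch '[{"dx":0,"dy":0,"dz":0,"ax":0,"ay":0,"az":0,"gripper":-0.3},{"dx":0,"dy":0,"dz":0,"ax":0,"ay":0,"az":0,"gripper":-0.4},{"dx":0,"dy":0,"dz":0,"ax":0,"ay":0,"az":0,"gripper":-0.6},{"dx":0,"dy":0,"dz":0,"ax":0,"ay":0,"az":0,"gripper":-0.6},{"dx":0,"dy":0,"dz":0,"ax":0,"ay":0,"az":0,"gripper":-0.6},{"dx":0,"dy":0,"dz":0,"ax":0,"ay":0,"az":0,"gripper":-0.6}]'; python3 - <<'E'
from st import *
from crop import crop
a=cams.capture("top")
im=crop(a,205,115,145,115,5);off=np.array([205,115])-.4
rr=np.r_[s["tool_pos"][:2],y]
draw(im,a,railw(rr),5,off)
# where the post should be per top picture
for bx in(box(87.5,72,25,22,10,34),box(60,110,20,20,10,44),box(60,-113,32,32,10,36)): draw(im,a,JT(j,bx),5,off,(255,255,0))
save("g1",im)
E
```

```text
t: 4.95
tool_pos: [0.4933, -0.0432, 0.0145]
tool_rot: [-1.485, 0.603, -0.603]
ft_force: [-0.1, 0.1, -1.0]
finger_gap: 0.0298
t 4.95 tcp [ 0.4933 -0.0432  0.0145] down [ 0. -0. -1.] jig x,y,deg [-18.71 -16.97 -29.8 ] Fjig [-0.2  0.1 -1. ] T [-0.17  0.08 -0.06] gap 0.0298
```

View pics/g1.png

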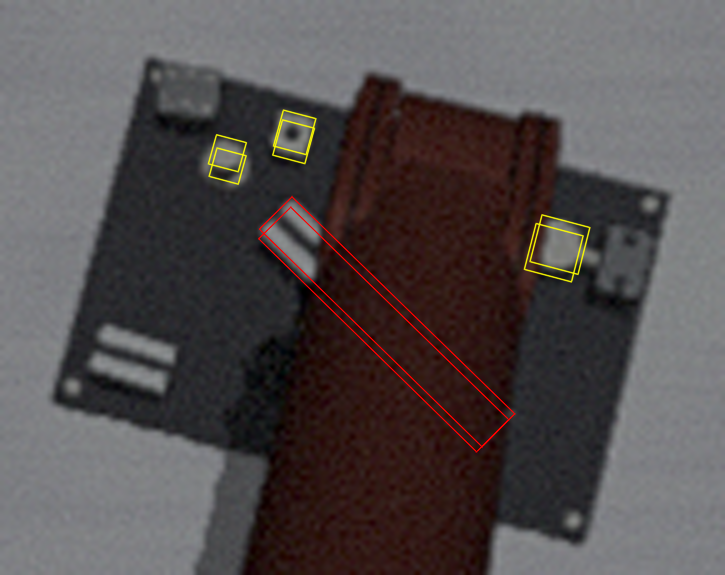

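```bash
python3 -m inch '[{"dx":4,"dy":3,"dz":0,"ax":0,"ay":0,"az":0,"gripper":-0.6},{"dx":8,"dy":6,"dz":0,"ax":0,"ay":0,"az":0,"gripper":-0.6},{"dx":12,"dy":9,"dz":0,"ax":0,"ay":0,"az":0,"gripper":-0.6},{"dx":16,"dy":12,"dz":0,"ax":0,"ay":0,"az":0,"gripper":-0.6},{"dx":20,"dy":15,"dz":0,"ax":0,"ay":0,"az":0,"gripper":-0.6},{"dx":24,"dy":18,"dz":0,"ax":0,"ay":0,"az":0,"gripper":-0.6},{"dx":27.6,"dy":21,"dz":0,"ax":0,"ay":0,"az":0,"gripper":-0.6},{"dx":27.6,"dy":21,"dz":0,"ax":0,"ay":0,"az":0,"gripper":-0.6},{"dx":27.6,"dy":21,"dz":0,"ax":0,"ay":0,"az":0,"gripper":-0.6}]'; python3 st.py
python3 - <<'E'
from st import *
from crop import crop
a=cams.capture("top");b=cams.capture("side")
k=8
im=crop(a,235,130,45,36,k);off=np.array([235,130])-.44
rr=np.r_[s["tool_pos"][:2],y]
draw(im,a,railw(rr),k,off)
draw(im,a,JT(j,box(60,110,20,20,10,44)),k,off,(255,255,0))
im2=crop(b,268,175,45,36,k);off=np.array([268,175])-.44
draw(im2,b,railw(rr),k,off)
draw(im2,b,JT(j,box(60,110,20,20,10,44)),k,off,(255,255,0))
save("g2",cv2.hconcat([im,im2]))
E
```

```text
t: 5.9
tool_pos: [0.5212, -0.0218, 0.0146]
tool_rot: [-1.485, 0.602, -0.603]
ft_force: [0.2, 0.9, -0.5]
finger_gap: 0.0296
t 5.9 tcp [ 0.5212 -0.0218  0.0146] down [ 0.001  0.    -1.   ] jig x,y,deg [  3.01  10.74 -29.77] Fjig [-0.   0.9 -0.5] T [ 0.06 -0.01 -0.05] gap 0.0296
t 5.9 tcp [ 0.5212 -0.0218  0.0146] down [ 0.001  0.    -1.   ] jig x,y,deg [  3.01  10.74 -29.77] Fjig [-0.   0.9 -0.5] T [ 0.06 -0.01 -0.05] gap 0.0296
```

View pics/g2.png

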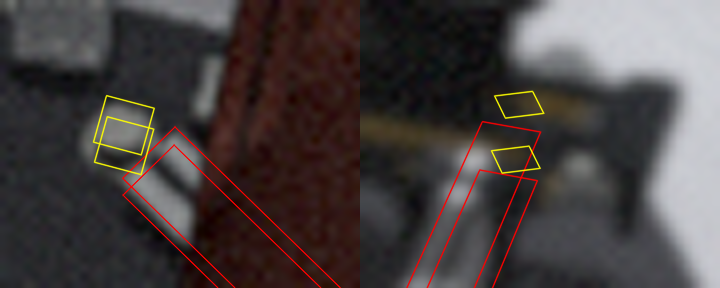

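```bash
python3 -m inch '[{"dx":0.35,"dy":0.35,"dz":0,"ax":0,"ay":0,"az":0,"gripper":-0.6},{"dx":0.7,"dy":0.7,"dz":0,"ax":0,"ay":0,"az":0,"gripper":-0.6},{"dx":1.05,"dy":1.05,"dz":0,"ax":0,"ay":0,"az":0,"gripper":-0.6},{"dx":1.4,"dy":1.4,"dz":0,"ax":0,"ay":0,"az":0,"gripper":-0.6}]'; python3 -m inch '[{"dx":0.35,"dy":0.35,"dz":0,"ax":0,"ay":0,"az":0,"gripper":-0.6},{"dx":0.7,"dy":0.7,"dz":0,"ax":0,"ay":0,"az":0,"gripper":-0.6}]'; python3 st.py
```

```text
t: 6.4
tool_pos: [0.5222, -0.021, 0.0145]
tool_rot: [-1.485, 0.603, -0.603]
ft_force: [-1.0, -1.5, 2.3]
finger_gap: 0.0295
t: 6.6
tool_pos: [0.5229, -0.0201, 0.0145]
tool_rot: [-1.485, 0.603, -0.603]
ft_force: [-1.8, -1.6, 1.8]
finger_gap: 0.0299
t 6.6 tcp [ 0.5229 -0.0201  0.0145] down [-0. -0. -1.] jig x,y,deg [  4.3   12.83 -29.79] Fjig [-1.4 -2.   1.8] T [-0.35  0.4   0.01] gap 0.0299
```

```bash
for i in 1; do python3 -m inch '[{"dx":0.35,"dy":0.35,"dz":0,"ax":0,"ay":0,"az":0,"gripper":-0.6},{"dx":0.35,"dy":0.35,"dz":0,"ax":0,"ay":0,"az":0,"gripper":-0.6}]'; python3 -m inch '[{"dx":0.35,"dy":0.35,"dz":0,"ax":0,"ay":0,"az":0,"gripper":-0.6},{"dx":0.35,"dy":0.35,"dz":0,"ax":0,"ay":0,"az":0,"gripper":-0.6}]';  done; python3 st.py
```

```text
t: 6.8
tool_pos: [0.5234, -0.0196, 0.0146]
tool_rot: [-1.485, 0.603, -0.603]
ft_force: [-0.2, -0.2, 0.4]
finger_gap: 0.0297
t: 7.0
tool_pos: [0.5237, -0.0193, 0.0145]
tool_rot: [-1.485, 0.603, -0.603]
ft_force: [-0.9, -1.2, 1.4]
finger_gap: 0.03
t 7.0 tcp [ 0.5237 -0.0193  0.0145] down [ 0.  0. -1.] jig x,y,deg [  4.83  13.74 -29.79] Fjig [-0.6 -1.4  1.4] T [-0.34  0.36  0.02] gap 0.03
```

No contact yet; continue.

```bash
python3 -m inch '[{"dx":0.35,"dy":0.35,"dz":0,"ax":0,"ay":0,"az":0,"gripper":-0.6},{"dx":0.35,"dy":0.35,"dz":0,"ax":0,"ay":0,"az":0,"gripper":-0.6}]'; python3 -m inch '[{"dx":0.35,"dy":0.35,"dz":0,"ax":0,"ay":0,"az":0,"gripper":-0.6},{"dx":0.35,"dy":0.35,"dz":0,"ax":0,"ay":0,"az":0,"gripper":-0.6}]'; python3 -m inch '[{"dx":0.35,"dy":0.35,"dz":0,"ax":0,"ay":0,"az":0,"gripper":-0.6},{"dx":0.35,"dy":0.35,"dz":0,"ax":0,"ay":0,"az":0,"gripper":-0.6}]';  python3 st.py
```

```text
t: 7.2
tool_pos: [0.5241, -0.0189, 0.0146]
tool_rot: [-1.485, 0.603, -0.603]
ft_force: [-0.0, -1.2, 2.2]
finger_gap: 0.0301
t: 7.4
tool_pos: [0.5244, -0.0186, 0.0145]
tool_rot: [-1.485, 0.603, -0.603]
ft_force: [-1.5, -1.9, 1.5]
finger_gap: 0.03
t: 7.6
tool_pos: [0.5247, -0.0183, 0.0145]
tool_rot: [-1.485, 0.603, -0.603]
ft_force: [-0.9, -0.6, 2.2]
finger_gap: 0.0297
t 7.6 tcp [ 0.5247 -0.0183  0.0145] down [ 0.  0. -1.] jig x,y,deg [  5.58  15.04 -29.8 ] Fjig [-0.7 -0.8  2.2] T [-0.29  0.38  0.  ] gap 0.0297
```

```bash
cat > chk.py <<'E'
import sys,numpy as np
from st import s,j,g,c,sn,F
lim=float(sys.argv[1]); f=np.hypot(F[0],F[1]); sys.exit(1 if f>lim else 0)
E
C(){ python3 chk.py $1; }
S(){ :; }
python3 -m inch '[{"dx":0.35,"dy":0.35,"dz":0,"ax":0,"ay":0,"az":0,"gripper":-0.6},{"dx":0.35,"dy":0.35,"dz":0,"ax":0,"ay":0,"az":0,"gripper":-0.6}]' >/dev/null && C 4.5 && python3 -m inch '[{"dx":0.35,"dy":0.35,"dz":0,"ax":0,"ay":0,"az":0,"gripper":-0.6},{"dx":0.35,"dy":0.35,"dz":0,"ax":0,"ay":0,"az":0,"gripper":-0.6}]' >/dev/null && C 4.5 && python3 -m inch '[{"dx":0.35,"dy":0.35,"dz":0,"ax":0,"ay":0,"az":0,"gripper":-0.6},{"dx":0.35,"dy":0.35,"dz":0,"ax":0,"ay":0,"az":0,"gripper":-0.6}]' >/dev/null && C 4.5 && python3 -m inch '[{"dx":0.35,"dy":0.35,"dz":0,"ax":0,"ay":0,"az":0,"gripper":-0.6},{"dx":0.35,"dy":0.35,"dz":0,"ax":0,"ay":0,"az":0,"gripper":-0.6}]'>/dev/null && C 4.5 && python3 -m inch '[{"dx":0.35,"dy":0.35,"dz":0,"ax":0,"ay":0,"az":0,"gripper":-0.6},{"dx":0.35,"dy":0.35,"dz":0,"ax":0,"ay":0,"az":0,"gripper":-0.6}]'>/dev/null && C 4.5 && python3 -m inch '[{"dx":0.35,"dy":0.35,"dz":0,"ax":0,"ay":0,"az":0,"gripper":-0.6},{"dx":0.35,"dy":0.35,"dz":0,"ax":0,"ay":0,"az":0,"gripper":-0.6}]'>/dev/null; C 4.5
```

```text
t 7.8 tcp [ 0.5251 -0.0179  0.0145] down [ 0.  0. -1.] jig x,y,deg [  5.86  15.46 -29.79] Fjig [-0.8 -0.9  1.5] T [-0.35  0.38 -0.01] gap 0.0303
t 8.0 tcp [ 0.5253 -0.0177  0.0145] down [-0. -0. -1.] jig x,y,deg [  5.99  15.68 -29.8 ] Fjig [-1.1 -2.2  1.8] T [-0.48  0.58 -0.02] gap 0.0298
t 8.2 tcp [ 0.5253 -0.0177  0.0145] down [-0.001 -0.    -1.   ] jig x,y,deg [  6.01  15.76 -29.81] Fjig [-3.3 -3.5  5. ] T [-0.84  0.95  0.02] gap 0.0298
t 8.2 tcp [ 0.5253 -0.0177  0.0145] down [-0.001 -0.    -1.   ] jig x,y,deg [  6.01  15.76 -29.81] Fjig [-3.3 -3.5  5. ] T [-0.84  0.95  0.02] gap 0.0298
```

```bash
python3 - <<'E'
from st import *
P=s["tool_pos"][:2]*1e3+109.3*np.array([-np.sin(y),np.cos(y)]);np.save("P.npy",P)
v=s["tool_pos"][:2]*1e3-P
for a in np.arange(.03,.37,.03):
    d=R.from_rotvec([0,0,a]).as_matrix()[:2,:2]@v-v;print(round(a,2),d.round(2))
E
```

```text
t 8.2 tcp [ 0.5253 -0.0177  0.0145] down [-0.001 -0.    -1.   ] jig x,y,deg [  6.01  15.76 -29.81] Fjig [-3.3 -3.5  5. ] T [-0.84  0.95  0.02] gap 0.0298
0.03 [ 2.38 -2.25]
0.06 [ 4.84 -4.43]
0.09 [ 7.35 -6.53]
0.12 [ 9.93 -8.56]
0.15 [ 12.57 -10.51]
0.18 [ 15.26 -12.37]
0.21 [ 18.01 -14.16]
0.24 [ 20.81 -15.87]
0.27 [ 23.66 -17.48]
0.3 [ 26.56 -19.02]
0.33 [ 29.51 -20.46]
0.36 [ 32.49 -21.82]
```

```bash
python3 -m inch '[{"dx":2.4,"dy":-2.25,"dz":0,"ax":0,"ay":0,"az":0.03,"gripper":-0.6},{"dx":4.8,"dy":-4.4,"dz":0,"ax":0,"ay":0,"az":0.06,"gripper":-0.6},{"dx":7.35,"dy":-6.5,"dz":0,"ax":0,"ay":0,"az":0.09,"gripper":-0.6}]' >/dev/null; python3 st.py
```

```text
t 8.5 tcp [ 0.5321 -0.0236  0.0145] down [-0.002  0.001 -1.   ] jig x,y,deg [ 14.01  11.69 -24.58] Fjig [-8.1 -2.9  9.9] T [-0.2   1.88  0.02] gap 0.0298
```

```bash
python3 -m inch '[{"dx":0,"dy":0,"dz":0,"ax":0,"ay":0,"az":0,"gripper":-0.6}]' >/dev/null; python3 st.py; python3 -m inch '[{"dx":0,"dy":0,"dz":0.4,"ax":0,"ay":0,"az":0,"gripper":-0.6},{"dx":0,"dy":0,"dz":0.4,"ax":0,"ay":0,"az":0,"gripper":-0.6}]' >/dev/null; python3 st.py
```

```text
t 8.6 tcp [ 0.5325 -0.024   0.0145] down [-0.001  0.    -1.   ] jig x,y,deg [ 14.54  11.43 -24.57] Fjig [-5.3 -3.   7.1] T [-0.48  1.18  0.35] gap 0.0299
t 8.8 tcp [ 0.5324 -0.0238  0.0146] down [-0.001 -0.    -1.   ] jig x,y,deg [ 14.36  11.54 -24.64] Fjig [-4.5 -3.6  1. ] T [-0.53  0.95  0.13] gap 0.0299
```

```bash
cat > tab.py <<'E'
from st import *
import sys
v=s["tool_pos"][:2]*1e3-np.load("P.npy"); ax=np.array([-np.sin(y),np.cos(y)])
print("dist",np.linalg.norm(v),"lat",v@[np.cos(y),np.sin(y)],"Fax",F[:2]@ax,"Flat",F[:2]@[np.cos(y),np.sin(y)],"axis",ax)
for a in np.arange(1,9)*float(sys.argv[1]):
    d=R.from_rotvec([0,0,a]).as_matrix()[:2,:2]@v-v;print(round(a,3),d.round(2))
E
python3 tab.py 0.025
```

```text
t 8.8 tcp [ 0.5324 -0.0238  0.0146] down [-0.001 -0.    -1.   ] jig x,y,deg [ 14.36  11.54 -24.64] Fjig [-4.5 -3.6  1. ] T [-0.53  0.95  0.13] gap 0.0299
dist 109.20687625900408 lat -0.49906507868957606 Fax -5.116723317561615 Flat -2.6309571398823355 axis [0.62964566 0.77688245]
0.025 [ 2.13 -1.7 ]
0.05 [ 4.31 -3.35]
0.075 [ 6.53 -4.94]
0.1 [ 8.78 -6.48]
0.125 [11.08 -7.96]
0.15 [13.41 -9.38]
0.175 [ 15.77 -10.75]
0.2 [ 18.17 -12.05]
```

```bash
python3 -m inch '[{"dx":2.1,"dy":-1.7,"dz":0,"ax":0,"ay":0,"az":0.025,"gripper":-0.6},{"dx":4.3,"dy":-3.35,"dz":0,"ax":0,"ay":0,"az":0.05,"gripper":-0.6},{"dx":6.5,"dy":-4.9,"dz":0,"ax":0,"ay":0,"az":0.075,"gripper":-0.6},{"dx":8.8,"dy":-6.5,"dz":0,"ax":0,"ay":0,"az":0.1,"gripper":-0.6}]' >/dev/null; python3 st.py;  python3 -m inch '[{"dx":0,"dy":0,"dz":0,"ax":0,"ay":0,"az":0,"gripper":-0.6}]' >/dev/null; python3 tab.py 0.025
```

```text
t 9.2 tcp [ 0.5414 -0.0304  0.0146] down [-0.001 -0.    -1.   ] jig x,y,deg [ 24.69   7.45 -18.81] Fjig [-4.  -2.5 -0.6] T [-0.51  0.97  0.2 ] gap 0.0301
t 9.3 tcp [ 0.5418 -0.0306  0.0147] down [-0.001 -0.    -1.   ] jig x,y,deg [ 25.14   7.36 -18.87] Fjig [-2.9 -2.7 -1.3] T [-0.55  0.82  0.19] gap 0.0299
dist 109.0704170034614 lat 0.06399905002014032 Fax -3.4409266992349212 Flat -1.8364612436127976 axis [0.54826343 0.83630569]
0.025 [ 2.3  -1.46]
0.05 [ 4.64 -2.87]
0.075 [ 7.01 -4.22]
0.1 [ 9.41 -5.51]
0.125 [11.84 -6.74]
0.15 [14.31 -7.9 ]
0.175 [16.8  -9.01]
0.2 [ 19.32 -10.05]
```

```bash
python3 -m inch '[{"dx":2.4,"dy":-1.3,"dz":-0.2,"ax":0,"ay":0,"az":0.025,"gripper":-0.6},{"dx":4.8,"dy":-2.6,"dz":-0.2,"ax":0,"ay":0,"az":0.05,"gripper":-0.6},{"dx":7.2,"dy":-4.0,"dz":-0.2,"ax":0,"ay":0,"az":0.075,"gripper":-0.6},{"dx":9.6,"dy":-5.2,"dz":-0.2,"ax":0,"ay":0,"az":0.1,"gripper":-0.6}]' >/dev/null; python3 st.py;  python3 -m inch '[{"dx":9.6,"dy":-5.2,"dz":-0.2,"ax":0,"ay":0,"az":0.1,"gripper":-0.6}]' >/dev/null 2>&1 & wait; true
```

```text
t 9.7 tcp [ 0.5509 -0.0358  0.0146] down [-0.001 -0.    -1.   ] jig x,y,deg [ 35.25   4.58 -13.13] Fjig [-5.4 -4.3  2.1] T [-0.66  1.42  0.21] gap 0.0299
```

I repeated that last row by mistake, so it advanced another 0.1 rad. Checking the state before going on.

```bash
python3 tab.py 0.015; python3 -m inch '[{"dx":0,"dy":0,"dz":0,"ax":0,"ay":0,"az":0,"gripper":-0.6}]' >/dev/null; python3 tab.py 0.015
```

```text
t 9.8 tcp [ 0.5608 -0.0403  0.0146] down [-0.     0.001 -1.   ] jig x,y,deg [45.96  2.59 -7.37] Fjig [ 0.2 -0.3 -1.2] T [-0.15  0.07  0.02] gap 0.0299
dist 108.95673195747759 lat -0.4229005446462515 Fax -0.2605651514309855 Flat 0.1888894574339507 axis [0.3704969 0.9288337]
0.015 [ 1.52 -0.6 ]
0.03 [ 3.05 -1.18]
0.045 [ 4.59 -1.73]
0.06 [ 6.13 -2.26]
0.075 [ 7.69 -2.77]
0.09 [ 9.25 -3.25]
0.105 [10.81 -3.72]
0.12 [12.39 -4.15]
t 9.9 tcp [ 0.5624 -0.0409  0.0149] down [ 0.002  0.    -1.   ] jig x,y,deg [47.74  2.42 -7.4 ] Fjig [-0.2 -0.3 -1.1] T [-0.22  0.18  0.07] gap 0.03
dist 108.90082639450999 lat 1.4323848297273605 Fax -0.3151708054880292 Flat -0.18469018608676827 axis [0.37108744 0.92859793]
0.015 [ 1.53 -0.57]
0.03 [ 3.07 -1.13]
0.045 [ 4.61 -1.66]
0.06 [ 6.17 -2.16]
0.075 [ 7.73 -2.64]
0.09 [ 9.29 -3.1 ]
0.105 [10.87 -3.54]
0.12 [12.45 -3.95]
```

```bash
python3 -m inch '[{"dx":0.1,"dy":0.3,"dz":-0.3,"ax":0,"ay":0,"az":0,"gripper":-0.6},{"dx":0.2,"dy":0.6,"dz":-0.3,"ax":0,"ay":0,"az":0,"gripper":-0.6}]' >/dev/null; python3 chk.py 3 && python3 -m inch '[{"dx":0.1,"dy":0.3,"dz":0,"ax":0,"ay":0,"az":0,"gripper":-0.6},{"dx":0.1,"dy":0.3,"dz":0,"ax":0,"ay":0,"az":0,"gripper":-0.6}]' >/dev/null &&  python3 chk.py 3 && python3 -m inch '[{"dx":0.1,"dy":0.3,"dz":0,"ax":0,"ay":0,"az":0,"gripper":-0.6},{"dx":0.1,"dy":0.3,"dz":0,"ax":0,"ay":0,"az":0,"gripper":-0.6}]' >/dev/null; python3 tab.py 0.015 | head -2
```

```text
t 10.1 tcp [ 0.5618 -0.0406  0.0146] down [ 0.001 -0.001 -1.   ] jig x,y,deg [47.05  2.59 -7.59] Fjig [ 1.8 -5.   1.2] T [-1.26 -0.12 -0.09] gap 0.0297
t 10.1 tcp [ 0.5618 -0.0406  0.0146] down [ 0.001 -0.001 -1.   ] jig x,y,deg [47.05  2.59 -7.59] Fjig [ 1.8 -5.   1.2] T [-1.26 -0.12 -0.09] gap 0.0297
dist 108.81839773502513 lat 1.091606211523345 Fax -4.708169020579066 Flat 2.4586874568987467 axis [0.37419111 0.92735161]
```

```bash
python3 -m inch '[{"dx":1.5,"dy":-0.55,"dz":0,"ax":0,"ay":0,"az":0.015,"gripper":-0.6},{"dx":3.0,"dy":-1.1,"dz":0,"ax":0,"ay":0,"az":0.03,"gripper":-0.6}]' >/dev/null; python3 chk.py 9 && python3 -m inch '[{"dx":1.5,"dy":-0.5,"dz":0,"ax":0,"ay":0,"az":0.015,"gripper":-0.6},{"dx":3.0,"dy":-1.0,"dz":0,"ax":0,"ay":0,"az":0.03,"gripper":-0.6}]' >/dev/null; python3 tab.py 0.015
```

```text
t 10.3 tcp [ 0.5628 -0.0408  0.0145] down [-0.003  0.001 -1.   ] jig x,y,deg [48.08  2.7  -5.78] Fjig [-12.5  -1.6  15.3] T [ 0.3   2.93 -0.74] gap 0.03
t 10.3 tcp [ 0.5628 -0.0408  0.0145] down [-0.003  0.001 -1.   ] jig x,y,deg [48.08  2.7  -5.78] Fjig [-12.5  -1.6  15.3] T [ 0.3   2.93 -0.74] gap 0.03
dist 108.5871100366013 lat -1.3459959604707281 Fax -2.873983453088647 Flat -12.303071118172523 axis [0.34461726 0.93874328]
0.015 [ 1.53 -0.57]
0.03 [ 3.06 -1.11]
0.045 [ 4.6  -1.64]
0.06 [ 6.15 -2.14]
0.075 [ 7.71 -2.61]
0.09 [ 9.28 -3.07]
0.105 [10.85 -3.5 ]
0.12 [12.42 -3.9 ]
```

```bash
python3 -m inch '[{"dx":0,"dy":0,"dz":0.4,"ax":0,"ay":0,"az":0,"gripper":-0.6},{"dx":0,"dy":0,"dz":0.4,"ax":0,"ay":0,"az":0,"gripper":-0.6}]' >/dev/null; python3 tab.py 0.015|head -2
python3 - <<'E'
from st import *
from crop import crop
a=cams.capture("top");b=cams.capture("side")
rr=np.r_[s["tool_pos"][:2],y]
k=5;o=[205,115]
im=crop(a,*o,145,60,k);off=np.array(o)-.4
draw(im,a,railw(rr),k,off)
for bx in(box(87.5,72,25,22,10,34),box(87.5,-72,25,22,10,34),box(60,110,20,20,10,44),box(60,-113,32,32,10,36)): draw(im,a,JT(j,bx),k,off,(255,255,0))
k=7;o=[255,180]
im2=crop(b,*o,75,40,k);off=np.array(o)-.43
draw(im2,b,railw(rr),k,off)
for bx in(box(87.5,72,25,22,10,34),box(87.5,-72,25,22,10,34),box(60,110,20,20,10,44),box(60,-113,32,32,10,36)): draw(im2,b,JT(j,bx),k,off,(255,255,0))
im2=cv2.copyMakeBorder(im2,0,0,0,im.shape[1]-im2.shape[1],0)
save("n1",cv2.vconcat([im,im2]))
E
```

```text
t 10.5 tcp [ 0.5628 -0.0408  0.0145] down [-0.003  0.001 -1.   ] jig x,y,deg [48.06  2.66 -5.8 ] Fjig [-6.3 -2.4  6.6] T [-0.45  1.56 -0.7 ] gap 0.0299
dist 108.62701552939241 lat -1.313028712287385 Fax -3.0460331475475027 Flat -6.02939616884722 axis [0.34506094 0.93858028]
t 10.5 tcp [ 0.5628 -0.0408  0.0145] down [-0.003  0.001 -1.   ] jig x,y,deg [48.06  2.66 -5.8 ] Fjig [-6.3 -2.4  6.6] T [-0.45  1.56 -0.7 ] gap 0.0299
```

View pics/n1.png

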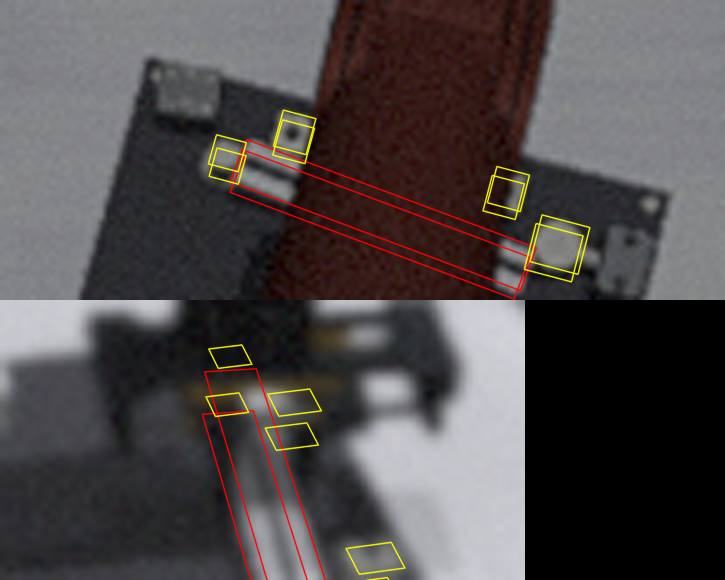

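```bash
python3 -m inch '[{"dx":1.0,"dy":-0.35,"dz":0.3,"ax":0,"ay":0,"az":0.012,"gripper":-0.6},{"dx":2.0,"dy":-0.7,"dz":0.3,"ax":0,"ay":0,"az":0.024,"gripper":-0.6},{"dx":2.0,"dy":-0.7,"dz":0.3,"ax":0,"ay":0,"az":0.024,"gripper":-0.6}]' >/dev/null; python3 tab.py 0.015|head -2
```

```text
t 10.9 tcp [ 0.5651 -0.0416  0.0145] down [-0.002  0.001 -1.   ] jig x,y,deg [50.52  2.46 -4.4 ] Fjig [-3.3 -3.8  1.5] T [-0.49  1.16 -0.64] gap 0.0299
dist 108.58165183531736 lat -1.4998348937289383 Fax -4.085838190230485 Flat -2.9893913508276824 axis [0.32198416 0.94674506]
```

```bash
python3 -m inch '[{"dx":1.2,"dy":-0.4,"dz":0.1,"ax":0,"ay":0,"az":0.012,"gripper":-0.6},{"dx":2.4,"dy":-0.8,"dz":0.1,"ax":0,"ay":0,"az":0.024,"gripper":-0.6},{"dx":2.4,"dy":-0.8,"dz":0.1,"ax":0,"ay":0,"az":0.024,"gripper":-0.6}]' >/dev/null; python3 chk.py 10 && python3 -m inch '[{"dx":1.2,"dy":-0.35,"dz":0.1,"ax":0,"ay":0,"az":0.012,"gripper":-0.6},{"dx":2.4,"dy":-0.7,"dz":0.1,"ax":0,"ay":0,"az":0.024,"gripper":-0.6},{"dx":2.4,"dy":-0.7,"dz":0.1,"ax":0,"ay":0,"az":0.024,"gripper":-0.6}]' >/dev/null;  python3 tab.py 0.015|head -2
```

```text
t 11.2 tcp [ 0.5685 -0.0427  0.0147] down [-0.001 -0.    -1.   ] jig x,y,deg [54.    2.25 -2.92] Fjig [-1.7 -3.3 -3.8] T [-0.71  0.64 -0.02] gap 0.03
t 11.5 tcp [ 0.5709 -0.0434  0.0149] down [-0.001 -0.    -1.   ] jig x,y,deg [56.51  2.14 -1.55] Fjig [-2.8 -3.2 -4.7] T [-0.73  0.82  0.05] gap 0.0302
dist 108.52400861367362 lat -0.8984647893622091 Fax -3.3177973389619266 Flat -2.72708661375792 axis [0.27452016 0.96158134]
```

```bash
python3 -m inch '[{"dx":0,"dy":0,"dz":-0.4,"ax":0,"ay":0,"az":0,"gripper":-0.6},{"dx":0,"dy":0,"dz":-0.4,"ax":0,"ay":0,"az":0,"gripper":-0.6}]' >/dev/null; python3 st.py;  python3 -m inch '[{"dx":0.8,"dy":-0.2,"dz":0,"ax":0,"ay":0,"az":0.01,"gripper":-0.6},{"dx":1.6,"dy":-0.4,"dz":0,"ax":0,"ay":0,"az":0.02,"gripper":-0.6},{"dx":1.6,"dy":-0.4,"dz":0,"ax":0,"ay":0,"az":0.02,"gripper":-0.6}]' >/dev/null;  python3 tab.py 0.015|head -2
```

```text
t 11.7 tcp [ 0.5709 -0.0434  0.0148] down [-0.  0. -1.] jig x,y,deg [56.55  2.15 -1.59] Fjig [-3.6 -4.1 -0.9] T [-0.65  1.11  0.19] gap 0.0297
t 12.0 tcp [ 0.5723 -0.0438  0.0147] down [-0.001  0.    -1.   ] jig x,y,deg [57.99  2.14 -0.45] Fjig [-4.6 -3.2 -0.8] T [-0.62  1.16  0.04] gap 0.0298
dist 108.47688050429917 lat -1.506518367609695 Fax -3.2178032247615023 Flat -4.551936872881743 axis [0.25594631 0.966691  ]
```

```bash
python3 -m inch '[{"dx":0.6,"dy":-0.15,"dz":0,"ax":0,"ay":0,"az":0.005,"gripper":-0.6},{"dx":0.6,"dy":-0.15,"dz":0,"ax":0,"ay":0,"az":0.005,"gripper":-0.6}]' >/dev/null; python3 chk.py 9 && python3 -m inch '[{"dx":0.6,"dy":-0.15,"dz":0,"ax":0,"ay":0,"az":0.005,"gripper":-0.6},{"dx":0.6,"dy":-0.15,"dz":0,"ax":0,"ay":0,"az":0.005,"gripper":-0.6}]' >/dev/null && python3 chk.py 9 &&  python3 -m inch '[{"dx":0.6,"dy":-0.15,"dz":0,"ax":0,"ay":0,"az":0.0,"gripper":-0.6},{"dx":0.6,"dy":-0.15,"dz":0,"ax":0,"ay":0,"az":0.0,"gripper":-0.6}]' >/dev/null ; python3 chk.py 9
```

```text
t 12.2 tcp [ 0.5727 -0.0439  0.0146] down [-0.001  0.    -1.   ] jig x,y,deg [58.4   2.12 -0.17] Fjig [-5.  -4.4 -1.5] T [-0.56  1.35 -0.01] gap 0.0298
t 12.4 tcp [ 0.5731 -0.044   0.0145] down [-0.002  0.    -1.   ] jig x,y,deg [58.79  2.1   0.12] Fjig [-5.8 -3.9  0.1] T [-0.57  1.48  0.02] gap 0.0298
t 12.6 tcp [ 0.5732 -0.044   0.0145] down [-0.003  0.001 -1.   ] jig x,y,deg [58.92  2.1   0.12] Fjig [-7.9 -3.7  1.1] T [-0.41  2.06  0.17] gap 0.0295
```

```bash
python3 -m inch '[{"dx":0,"dy":0,"dz":0,"ax":0,"ay":0,"az":0,"gripper":-0.25},{"dx":0,"dy":0,"dz":0,"ax":0,"ay":0,"az":0,"gripper":-0.15},{"dx":0,"dy":0,"dz":0,"ax":0,"ay":0,"az":0,"gripper":-0.15},{"dx":0,"dy":0,"dz":0,"ax":0,"ay":0,"az":0,"gripper":-0.15}]' >/dev/null; python3 st.py; python3 -m inch '[{"dx":0.6,"dy":-0.15,"dz":0,"ax":0,"ay":0,"az":0,"gripper":-0.15},{"dx":1.2,"dy":-0.3,"dz":0,"ax":0,"ay":0,"az":0,"gripper":-0.15}]' >/dev/null; python3 chk.py 4
```

```text
t 13.0 tcp [ 0.5756 -0.0438  0.0153] down [ 0.002  0.    -1.   ] jig x,y,deg [61.15  2.95  0.14] Fjig [ 0.4  0.5 -0.5] T [-0.09  0.05 -0.01] gap 0.0365
t 13.2 tcp [ 0.5761 -0.0444  0.0149] down [ 0.001  0.    -1.   ] jig x,y,deg [61.78  2.46  0.12] Fjig [-0.8 -0.1 -0.2] T [-0.13  0.09  0.04] gap 0.0367
```

```bash
python3 -m inch '[{"dx":0.5,"dy":-0.12,"dz":0,"ax":0,"ay":0,"az":0,"gripper":-0.15},{"dx":0.5,"dy":-0.12,"dz":0,"ax":0,"ay":0,"az":0,"gripper":-0.15}]' >/dev/null; python3 chk.py 6 && python3 -m inch '[{"dx":0.5,"dy":-0.12,"dz":0,"ax":0,"ay":0,"az":0,"gripper":-0.15},{"dx":0.5,"dy":-0.12,"dz":0,"ax":0,"ay":0,"az":0,"gripper":-0.15}]' >/dev/null && python3 chk.py 6 && python3 -m inch '[{"dx":0.5,"dy":-0.12,"dz":0,"ax":0,"ay":0,"az":0,"gripper":-0.15},{"dx":0.5,"dy":-0.12,"dz":0,"ax":0,"ay":0,"az":0,"gripper":-0.15}]' >/dev/null && python3 chk.py 6 && python3 -m inch '[{"dx":0.5,"dy":-0.12,"dz":0,"ax":0,"ay":0,"az":0,"gripper":-0.15},{"dx":0.5,"dy":-0.12,"dz":0,"ax":0,"ay":0,"az":0,"gripper":-0.15}]' >/dev/null && python3 chk.py 6 && python3 -m inch '[{"dx":0.5,"dy":-0.12,"dz":0,"ax":0,"ay":0,"az":0,"gripper":-0.15},{"dx":0.5,"dy":-0.12,"dz":0,"ax":0,"ay":0,"az":0,"gripper":-0.15}]' >/dev/null && python3 chk.py 6
```

```text
t 13.4 tcp [ 0.5763 -0.0447  0.0148] down [ 0.  0. -1.] jig x,y,deg [62.12  2.27  0.11] Fjig [-0.3  1.  -0.2] T [-0.08  0.06 -0.04] gap 0.037
t 13.6 tcp [ 0.5765 -0.0447  0.0147] down [-0.  0. -1.] jig x,y,deg [62.31  2.25  0.11] Fjig [-1.1  0.5  1.1] T [-0.08  0.28  0.03] gap 0.037
t 13.8 tcp [ 0.5765 -0.0447  0.0146] down [-0.001  0.    -1.   ] jig x,y,deg [62.33  2.25  0.11] Fjig [-4.3 -0.9  3.7] T [ 0.09  1.   -0.04] gap 0.0368
t 14.0 tcp [ 0.5766 -0.0447  0.0145] down [-0.002  0.001 -1.   ] jig x,y,deg [62.38  2.28  0.12] Fjig [-7.   0.5  5.2] T [ 0.16  1.58 -0.09] gap 0.037
```

```bash
python3 -m inch '[{"dx":-2.4,"dy":0.6,"dz":0.5,"ax":0,"ay":0,"az":0,"gripper":-0.1},{"dx":-5.2,"dy":-10.4,"dz":0.5,"ax":0,"ay":0,"az":0,"gripper":-0.1},{"dx":-8,"dy":-21.4,"dz":0.5,"ax":0,"ay":0,"az":0,"gripper":-0.1},{"dx":-10.8,"dy":-32.4,"dz":0.5,"ax":0,"ay":0,"az":0,"gripper":-0.1},{"dx":-13.6,"dy":-43,"dz":0.5,"ax":0,"ay":0,"az":0,"gripper":-0.1},{"dx":-13.6,"dy":-43,"dz":0.5,"ax":0,"ay":0,"az":0,"gripper":-0.15},{"dx":-13.6,"dy":-43,"dz":0.5,"ax":0,"ay":0,"az":0,"gripper":-0.15}]' >/dev/null; python3 chk.py 4 && python3 -m inch '[{"dx":0.5,"dy":-0.12,"dz":0,"ax":0,"ay":0,"az":0,"gripper":-0.15},{"dx":1,"dy":-0.25,"dz":0,"ax":0,"ay":0,"az":0,"gripper":-0.15},{"dx":1,"dy":-0.25,"dz":0,"ax":0,"ay":0,"az":0,"gripper":-0.15}]' >/dev/null && python3 chk.py 5
```

```text
t 14.7 tcp [ 0.5641 -0.0884  0.0153] down [ 0.  0. -1.] jig x,y,deg [ 6.112e+01 -4.310e+01  6.000e-02] Fjig [-0.1  0.7  0. ] T [-0.08  0.08  0.01] gap 0.0378
t 15.0 tcp [ 0.5652 -0.0877  0.0152] down [-0.  0. -1.] jig x,y,deg [ 62.06 -42.21   0.16] Fjig [-0.3 -0.   0.2] T [-0.07  0.1  -0.02] gap 0.0371
```

```bash
python3 -m inch '[{"dx":0.5,"dy":-0.12,"dz":0,"ax":0,"ay":0,"az":0,"gripper":-0.15},{"dx":0.5,"dy":-0.12,"dz":0,"ax":0,"ay":0,"az":0,"gripper":-0.15}]' >/dev/null; python3 chk.py 6 && python3 -m inch '[{"dx":0.5,"dy":-0.12,"dz":0,"ax":0,"ay":0,"az":0,"gripper":-0.15},{"dx":0.5,"dy":-0.12,"dz":0,"ax":0,"ay":0,"az":0,"gripper":-0.15}]' >/dev/null && python3 chk.py 6 && python3 -m inch '[{"dx":0.5,"dy":-0.12,"dz":0,"ax":0,"ay":0,"az":0,"gripper":-0.15},{"dx":0.5,"dy":-0.12,"dz":0,"ax":0,"ay":0,"az":0,"gripper":-0.15}]' >/dev/null && python3 chk.py 6 && python3 -m inch '[{"dx":0.5,"dy":-0.12,"dz":0,"ax":0,"ay":0,"az":0,"gripper":-0.15},{"dx":0.5,"dy":-0.12,"dz":0,"ax":0,"ay":0,"az":0,"gripper":-0.15}]' >/dev/null && python3 chk.py 6 && python3 -m inch '[{"dx":0.5,"dy":-0.12,"dz":0,"ax":0,"ay":0,"az":0,"gripper":-0.15},{"dx":0.5,"dy":-0.12,"dz":0,"ax":0,"ay":0,"az":0,"gripper":-0.15}]' >/dev/null && python3 chk.py 6
```

```text
t 15.2 tcp [ 0.5653 -0.0878  0.0151] down [-0.001  0.001 -1.   ] jig x,y,deg [ 62.14 -42.3    0.14] Fjig [-2.7 -0.1  0.3] T [ 0.34  0.52 -0.09] gap 0.0372
t 15.4 tcp [ 0.5653 -0.0879  0.015 ] down [-0.002  0.001 -1.   ] jig x,y,deg [ 62.19 -42.34   0.13] Fjig [-4.7  2.1  3.5] T [ 0.56  1.07 -0.07] gap 0.0371
t 15.6 tcp [ 0.5656 -0.088   0.015 ] down [-0.002  0.001 -1.   ] jig x,y,deg [ 62.53 -42.39   0.12] Fjig [-5.4  1.2  4.7] T [ 0.53  1.22 -0.07] gap 0.037
t 15.8 tcp [ 0.566  -0.0882  0.015 ] down [-0.002  0.001 -1.   ] jig x,y,deg [ 62.88 -42.44   0.12] Fjig [-7.1  1.5  3.9] T [ 0.55  1.34 -0.1 ] gap 0.0373
```

```bash
python3 -m inch '[{"dx":0.5,"dy":-0.12,"dz":0,"ax":0,"ay":0,"az":0,"gripper":-0.15},{"dx":0.5,"dy":-0.12,"dz":0,"ax":0,"ay":0,"az":0,"gripper":-0.15}]' >/dev/null; python3 chk.py 9 && python3 -m inch '[{"dx":0.5,"dy":-0.12,"dz":0,"ax":0,"ay":0,"az":0,"gripper":-0.15},{"dx":0.5,"dy":-0.12,"dz":0,"ax":0,"ay":0,"az":0,"gripper":-0.15}]' >/dev/null && python3 chk.py 9 && python3 -m inch '[{"dx":0.5,"dy":-0.12,"dz":0,"ax":0,"ay":0,"az":0,"gripper":-0.15},{"dx":0.5,"dy":-0.12,"dz":0,"ax":0,"ay":0,"az":0,"gripper":-0.15}]' >/dev/null && python3 chk.py 9
```

```text
t 16.0 tcp [ 0.5662 -0.0883  0.0149] down [-0.003  0.001 -1.   ] jig x,y,deg [ 63.09 -42.47   0.12] Fjig [-7.   1.2  5.8] T [0.54 1.65 0.01] gap 0.0371
t 16.2 tcp [ 0.5662 -0.0883  0.0148] down [-0.004  0.001 -1.   ] jig x,y,deg [ 63.1  -42.48   0.13] Fjig [-10.2   1.7   7.3] T [0.63 2.11 0.02] gap 0.0372
```

Block B is now reached; it had not been flat there. Now checking the post side the same way.

```bash
python3 -m inch '[{"dx":-4,"dy":1,"dz":0.5,"ax":0,"ay":0,"az":0,"gripper":-0.1},{"dx":1,"dy":20.5,"dz":0.5,"ax":0,"ay":0,"az":0,"gripper":-0.1},{"dx":6,"dy":40,"dz":0.5,"ax":0,"ay":0,"az":0,"gripper":-0.1},{"dx":11,"dy":59.5,"dz":0.5,"ax":0,"ay":0,"az":0,"gripper":-0.1},{"dx":16,"dy":79,"dz":0.5,"ax":0,"ay":0,"az":0,"gripper":-0.1},{"dx":17.8,"dy":86,"dz":0.5,"ax":0,"ay":0,"az":0,"gripper":-0.1},{"dx":17.8,"dy":86,"dz":0.5,"ax":0,"ay":0,"az":0,"gripper":-0.15},{"dx":17.8,"dy":86,"dz":0.5,"ax":0,"ay":0,"az":0,"gripper":-0.15}]' >/dev/null; python3 chk.py 4 && python3 -m inch '[{"dx":0.5,"dy":-0.12,"dz":0,"ax":0,"ay":0,"az":0,"gripper":-0.15},{"dx":1,"dy":-0.25,"dz":0,"ax":0,"ay":0,"az":0,"gripper":-0.15},{"dx":1,"dy":-0.25,"dz":0,"ax":0,"ay":0,"az":0,"gripper":-0.15}]' >/dev/null && python3 chk.py 5
```

```text
t 17.0 tcp [ 0.5858 -0.0042  0.0158] down [ 0.    -0.001 -1.   ] jig x,y,deg [61.22 43.78  0.07] Fjig [-0.2 -0.4  0.5] T [-0.17  0.12 -0.02] gap 0.0374
t 17.3 tcp [ 0.5869 -0.004   0.0158] down [ 0. -0. -1.] jig x,y,deg [6.224e+01 4.430e+01 6.000e-02] Fjig [-0.7  0.6 -0.1] T [-0.1   0.1  -0.08] gap 0.0369
```

```bash
python3 -m inch '[{"dx":0.5,"dy":-0.12,"dz":0,"ax":0,"ay":0,"az":0,"gripper":-0.15},{"dx":0.5,"dy":-0.12,"dz":0,"ax":0,"ay":0,"az":0,"gripper":-0.15}]' >/dev/null; python3 chk.py 8 && python3 -m inch '[{"dx":0.5,"dy":-0.12,"dz":0,"ax":0,"ay":0,"az":0,"gripper":-0.15},{"dx":0.5,"dy":-0.12,"dz":0,"ax":0,"ay":0,"az":0,"gripper":-0.15}]' >/dev/null && python3 chk.py 8 && python3 -m inch '[{"dx":0.5,"dy":-0.12,"dz":0,"ax":0,"ay":0,"az":0,"gripper":-0.15},{"dx":0.5,"dy":-0.12,"dz":0,"ax":0,"ay":0,"az":0,"gripper":-0.15}]' >/dev/null && python3 chk.py 8 && python3 -m inch '[{"dx":0.5,"dy":-0.12,"dz":0,"ax":0,"ay":0,"az":0,"gripper":-0.15},{"dx":0.5,"dy":-0.12,"dz":0,"ax":0,"ay":0,"az":0,"gripper":-0.15}]' >/dev/null && python3 chk.py 8 && python3 -m inch '[{"dx":0.5,"dy":-0.12,"dz":0,"ax":0,"ay":0,"az":0,"gripper":-0.15},{"dx":0.5,"dy":-0.12,"dz":0,"ax":0,"ay":0,"az":0,"gripper":-0.15}]' >/dev/null && python3 chk.py 8
```

```text
t 17.5 tcp [ 0.5874 -0.0035  0.0158] down [ 0. -0. -1.] jig x,y,deg [62.64 44.91  0.1 ] Fjig [ 0.   0.4 -0.1] T [-0.13  0.06 -0.04] gap 0.0371
t 17.7 tcp [ 0.5876 -0.0035  0.0157] down [-0.001  0.    -1.   ] jig x,y,deg [62.8  44.96  0.11] Fjig [-1.5 -0.7  1. ] T [-0.15  0.39 -0.01] gap 0.0369
t 17.9 tcp [ 0.5876 -0.0035  0.0156] down [-0.002  0.    -1.   ] jig x,y,deg [62.81 44.98  0.12] Fjig [-5.1 -1.3  4.2] T [0.01 1.27 0.02] gap 0.0371
t 18.1 tcp [ 0.5877 -0.0034  0.0155] down [-0.003  0.    -1.   ] jig x,y,deg [62.86 45.01  0.12] Fjig [-6.9 -0.5  6. ] T [0.16 1.67 0.02] gap 0.0371
t 18.3 tcp [ 0.5877 -0.0034  0.0154] down [-0.004  0.001 -1.   ] jig x,y,deg [62.86 45.01  0.12] Fjig [-10.2  -0.4   6.4] T [0.24 2.14 0.05] gap 0.037
```

```bash
python3 -m inch '[{"dx":-2.5,"dy":0.6,"dz":0.3,"ax":0,"ay":0,"az":0,"gripper":-0.15},{"dx":-4.6,"dy":1.2,"dz":0.5,"ax":0,"ay":0,"az":0,"gripper":-0.1},{"dx":-4.6,"dy":1.2,"dz":0.5,"ax":0,"ay":0,"az":0,"gripper":0},{"dx":-4.6,"dy":1.2,"dz":0.5,"ax":0,"ay":0,"az":0,"gripper":0}]' >/dev/null; python3 st.py; python3 -m inch '[{"dx":0,"dy":0,"dz":10,"ax":0,"ay":0,"az":0,"gripper":0},{"dx":0,"dy":0,"dz":25,"ax":0,"ay":0,"az":0,"gripper":0},{"dx":0,"dy":0,"dz":60,"ax":0,"ay":0,"az":0,"gripper":0},{"dx":0,"dy":0,"dz":100,"ax":0,"ay":0,"az":0,"gripper":0},{"dx":0,"dy":0,"dz":140,"ax":0,"ay":0,"az":0,"gripper":0},{"dx":-20,"dy":40,"dz":150,"ax":0,"ay":0,"az":0,"gripper":0},{"dx":-40,"dy":80,"dz":150,"ax":0,"ay":0,"az":0,"gripper":0},{"dx":-60,"dy":120,"dz":150,"ax":0,"ay":0,"az":0,"gripper":0},{"dx":-75,"dy":160,"dz":150,"ax":0,"ay":0,"az":0,"gripper":0},{"dx":-90,"dy":200,"dz":150,"ax":0,"ay":0,"az":0,"gripper":0},{"dx":-105,"dy":240,"dz":150,"ax":0,"ay":0,"az":0,"gripper":0},{"dx":-120,"dy":280,"dz":150,"ax":0,"ay":0,"az":0,"gripper":0}]'
python3 - <<'E'
from st import *
from crop import crop
a=cams.capture("top");b=cams.capture("side")
k=5;o=[205,115]
im=crop(a,*o,145,115,k);off=np.array(o)-.4
h=JT(j,[(60,0,10)])[0];rr,e=render_fit(a,[h[0],h[1],j[2]]);print("rail in jig",inj(j,rr),e)
draw(im,a,JT(j,box(60,0,30,200,10,40)),k,off)
save("f1",im)
E
```

```text
t 18.7 tcp [ 0.5851 -0.0026  0.0164] down [ 0.001 -0.    -1.   ] jig x,y,deg [60.18 45.18  0.11] Fjig [-0.4 -1.2  0.2] T [-0.14  0.07 -0.06] gap 0.0424
t: 19.9
tool_pos: [0.4645, 0.2788, 0.168]
tool_rot: [-1.56, 0.195, -0.197]
ft_force: [0.8, -0.4, 0.2]
finger_gap: 0.0439
t 19.9 tcp [0.4645 0.2788 0.168 ] down [ 0.002  0.001 -1.   ] jig x,y,deg [-1.2659e+02  2.8782e+02  8.0000e-02] Fjig [ 0.9 -0.2  0.2] T [-0.09  0.    0.01] gap 0.0439
rail in jig [59.19978222 -2.36428419  0.09860521] 0.14958506475304653
```

View pics/f1.png

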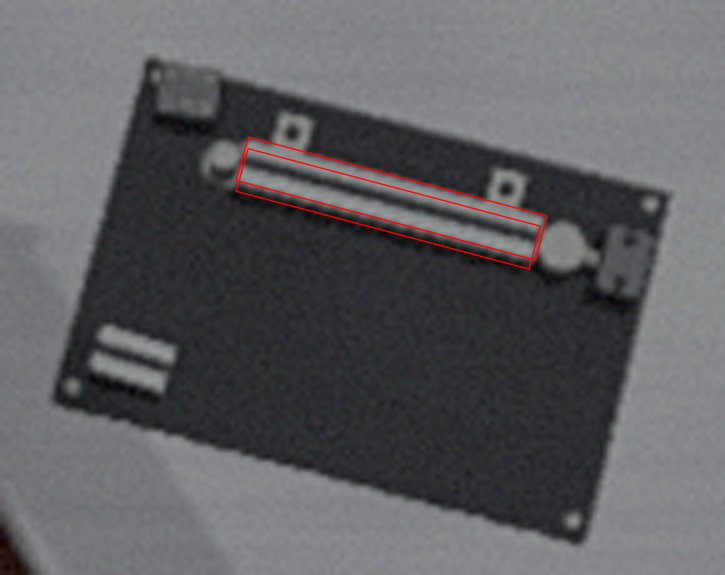

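```bash
python3 - <<'E'
from st import *
from crop import crop
a=cams.capture("top");b=cams.capture("side")
im=cv2.resize(crop(a,240,135,35,30,11),(385,330));im2=crop(a,295,145,35,30,11)
o=[255,180];im3=crop(b,*o,75,52,10)[:, :770]
top=cv2.hconcat([im,im2])
im3=cv2.resize(im3,(770,260*2//2+0)) if 0 else cv2.resize(crop(b,255,180,77,27,10),(770,270))
save("f2",cv2.vconcat([cv2.convertScaleAbs(top,alpha=1.3),im3]))
E
```

```text
t 20.0 tcp [0.4621 0.2837 0.1675] down [ 0.     0.003 -1.   ] jig x,y,deg [-130.15  292.      0.59] Fjig [ 0.4  0.4 -0.4] T [-0.13  0.02  0.01] gap 0.0435
```

View pics/f2.png

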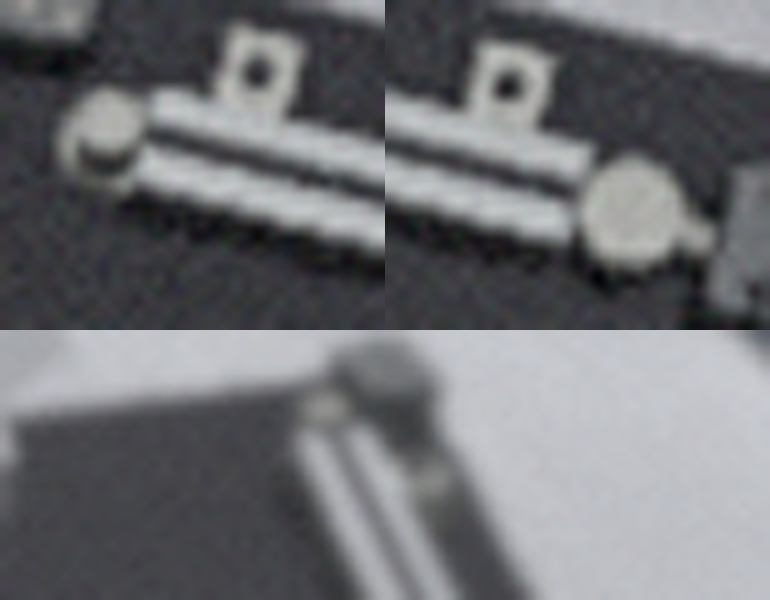

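The rail's near end is on the post (crop 145,130) and its far end is on the nose (580,210). It lies against both blocks at (260,105) and (505,125). Handing in.

```bash
python3 -m inch '[{"dx":0,"dy":0,"dz":0,"ax":0,"ay":0,"az":0,"gripper":0},{"dx":0,"dy":0,"dz":0,"ax":0,"ay":0,"az":0,"gripper":0}]'; python3 -c "from station import job;print(job.sign_off())"
```

```text
t: 20.3
tool_pos: [0.4656, 0.2759, 0.1668]
tool_rot: [-1.562, 0.197, -0.198]
ft_force: [0.1, -0.1, -0.1]
finger_gap: 0.0434
the job is handed in; nothing more can be done
None
```

The profile is home: its near end is on the post, its far end is on the pushed-back spring stop, and it lies flat against both blocks. I let go, moved the arm clear and handed the job in at 20.3 s.

**How it went:**
- I gripped the rail mid-length on the plate and slid it until it touched the post about 30° askew, at roughly 5 N.
- I then swung it about the post with a light push along its length.
- Before lifting away, I loosened the jaws and squared it against the blocks with one finger.

**Last checks:**
- **Camera fit:** the rail is within 0.1° of the jig line at jig x 59.2. The close-up shows it touching the post, the nose and both blocks.
- **Flatness:** the first push at the centre felt solid, but block B was not yet reached. A push at the far side moved the rail about 1 mm until it stopped; the post side then also held firm at about 10 N.
- **Forces:** the highest sideways reading was about 12.6 N, when the rail met the nose.

**What was not clean:**
- I repeated one move by mistake, so it swung 0.1 rad in a single step. The push on the post read near zero for about 0.2 s, then contact came straight back. The rail may have left the post by a hair.
- Mid-swing the tool pulled upward with up to 4.7 N, more than the rail's weight. The measured height rose about 0.4 mm, and I lowered it at once.
- The same fit put the rail at y = -2.4 mm instead of 0. I think the bright nose skewed it, since the close-up shows no gap at the post.
- I had no direct reading of the spring travel. In the picture the nose moved back by roughly 3 to 4 mm.

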